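# Click the heater insert home in the preheat holder

## Robot

A 6-joint arm with a two-finger parallel gripper is mounted at the origin on a cart in front of the work surface, level with it; the furniture and walls round the work are solid. World frame = base frame: x ahead of the robot, y to its left, z up, the work surface at z = 0. Lengths are in mm, angles in degrees, forces in N, time in s.
With the tool pointing down it reaches from about 275 to 750 mm from the base axis. Payload 10.2 kg.
Tool frame: the origin (TCP) lies midway between the tips of the shut fingers; the grasp point (between the pads) lies 19 mm behind it; z points along the fingers, x is the direction in which the jaws open and shut, and the axes are right-handed (so a half turn about z gives the same grasp; the last joint's range is limited). The gripper opens to 85 mm and grips with 20 to 120 N. Pads are 22 mm wide; open, the fingers measure 114 mm over their backs; the gripper's body (76 mm by 85 mm) begins 54 mm behind the grasp point. The pads swing forward as they close: fully open they stand 13 mm farther back than shut.
Start: joints at [53.549, 17.928, 85.812, -0, 76.261, -12.8], TCP at [210.63, 480.901, 231.294] pointing down, gripper open.
Joint ranges: [-168.41, 168.41], [-55.51, 124.54], [10.69, 146.95], [-70.63, 250.63], [1, 178], [-165.06, 165.06]. Speed limits (degrees/s): [136.94, 136.94, 172.46, 180, 180, 180].

## Interface

Orientations are given as a 3x3 rotation matrix whose columns are the frame's x, y, z axes.
In Python, from plant import manip, read_camera, workorder gives the robot as it stands.
- The arm moves only by the tool send_rows, never from a script. Its argument "targets" is a list of rows, each a list of 3 entries, a list of its own where there are three numbers: the turn, a rotation vector about the world's x, y, z in degrees, then the shift along the world's x, y, z in cm, then the closure, from 0 (fully open) to 1 (shut). In form: [[[ax, ay, az], [dx, dy, dz], fingers], ...]. A call has 1 to 20 rows; each row shifts and turns the commanded pose from where the row before left it; what a row does not reach is not made up. A row lasts 1/8 s, in which the tool goes at most 62.5 mm and 10.7 degrees, less where a joint would pass 70% of its speed; a pose out of reach is approached as far as the arm can. A call with a gripper value outside its range is refused whole. The fingers move at their own pace and stop on an object; the grip force is fixed at half the most. Time passes only in rows, so rows that do not move let the fingers close. It gives the time, the measured TCP pose, the force and the opening at its end, in the units of the state.
- manip.observe(): the state, without advancing time (a new reading comes with each control period).
- read_camera(name): name is "scene" or "top" or "wrist"; returns a dict with "color" (384x512x3 uint8, blue, green, red), "fx", "fy", "cx", "cy" (pixels), "pose" (4x4, takes a point from camera to world coordinates). Camera axes: x right, y down, z forward; pixel columns grow to the right and rows downward; lengths in mm; the calibration is good to about 2 mm. A picture is of the moment at which its call begins. There is no depth.
- workorder.finish_job(): hands the job in, once; it reports no verdict.
The state is a dict: "t": time; "joints": joint angles; "dq": joint speeds; "effort": joint torques, N m; "ee_pos": TCP position; "tcp_rot": TCP orientation; "contact_force": force on the tool from outside, world axes, zero at the start; "torque": the same for the moment, N m; "opening": finger opening in mm.
Only numpy, scipy, OpenCV 4.12 (cv2) and the standard library are available. Lean on these libraries where they do the work, as an engineer would, in place of code of your own. Each camera call takes 0.05 s, during which the arm holds its last target.

## Task

Take the loose copper heater insert from the bench, lay it end-on in the mouth of the preheat holder and push it in along the channel until the sprung side ball snaps out behind its rear end and it sits held against the end stop, whose depth differs from time to time. Push gently: ease off as soon as it is home, do not ram the stop or the walls. Leave the spare objective beside the holder where it stands.

Things in the scene. Friction and masses are not known exactly. Their poses are not given: they have to be found in the camera images.
- insert_mid (a point): centre of the heater insert, a loose plain copper block 38 x 68 x 16 mm (x, y, z), about 0.36 kg, lying flat on the bench (low screw heads on top). Its y axis is its long axis, z is up; either end may go in first. Square faces, no notch.
- holder: preheat holder, fixed: aluminium plate 6 mm thick with two grey rails and, across their far end, a carriage with end stop and side ball. Origin under the plate on the channel's centre line; x = direction of pushing (mouth to stop), y left, z up. Plate: x -120 to +88, y -50 to +50 mm; its smooth top (z = 6) is the channel floor. The carriage is clamped at an UNMEASURED setting, up to 12 mm either way in x.
- mouth (a point): point on the plate's top where the straight channel begins (holder x = -50 mm), axes as the holder's. Rails 40 mm apart (39 between steel lead-in pins at the mouth), 16 mm high, 12 mm thick; in front they flare to 48 mm wide at x = -60. The bare plate before them is where to lay the insert. The carriage bridges the channel 20 mm above the floor from 24 mm before the stop, so the insert must be slid in.
- home (a point): where the insert's centre is when home at the carriage's MIDDLE setting (holder x = +16, y = 0, z = 14 mm; stop face +50, rear of the insert -18); really all these lie up to 12 mm nearer or farther in x. The pusher must follow 20 to 44 mm in between the rails, 35 mm free beside the ball. The stop is rigid: more than 40 N between insert and holder in the channel is ramming.
- ball (a joint): how far the 16 mm side ball is pressed back, m: 0 = out (4.5 mm proud of the left, +y, rail, 74 mm before the stop face, 8 mm above the floor), 0.002 to 0.004 while the insert slides by, about 0.001 or less when it has snapped out behind a seated insert. Pushing takes 4 to 12 N as the front corner meets the ball, then 1 to 5 N, then none as the rear passes it and the ball drives the block the last mm; then the stop.
- objective_mid (a point): centre of the spare microscope objective, a loose black barrel 47 mm across and 43 mm high, standing upright on the bench about 12 cm to the right of the holder: not to be moved.
Mind the look-alikes: they are no part of the job. Leave any pink or yellow look-alike of the part that bears insert_mid alone.

How it is judged:
By the outcome, as a careful person would: the job done as asked, in the order asked, and still so for the second after the job is handed in, with the robot touching nothing.
It also fails if it takes over 61 s, if anything falls off the work surface, if the arm or the gripper's body presses on something with over 40 N, if the wrist force passes 120 N, or if a joint passes its speed limit or range.

## Working session

There is one attempt and no reset: what is moved stays moved. The work goes in short steps, Python scripts to look and compute and a tool call to move; the robot and the scene stay as the last step left them, time stands still between calls to the robot, and variables do not carry over. Pictures are saved under pics/ and viewed, and the job is handed in when it is done.

Besides the shell and the picture viewer there is one more tool, called in YAML: its name, and indented under it one key for each argument. send_rows: Moves the arm, as the interface text tells. Its arguments: {"type":"object","properties":{"targets":{"type":"array","items":{"type":"array"}}},"required":["targets"]}

```bash
mkdir -p pics; ls; python3 - <<'E'
from plant import manip, read_camera, workorder
import cv2, numpy as np
np.set_printoptions(precision=3,suppress=True)
print(manip.observe())
for n in ["scene","top","wrist"]:
    c=read_camera(n); cv2.imwrite(f"pics/{n}0.png",c["color"]); print(n,c["fx"],c["cx"],c["cy"]); print(c["pose"])
E
```

```text
pics
{'t': 0.0, 'joints': array([ 53.548,  17.96 ,  85.856,  -0.002,  76.262, -12.801]), 'dq': array([ 0.005,  0.084,  0.064, -0.014, -0.005, -0.027]), 'effort': array([  0.001, -41.226, -25.975,  -0.   ,   0.004,  -0.   ]), 'ee_pos': array([210.469, 480.659, 230.716]), 'tcp_rot': array([[ 0.401,  0.916, -0.001],
       [ 0.916, -0.401, -0.001],
       [-0.001, -0.   , -1.   ]]), 'contact_force': array([ 0.481, -0.994,  0.497]), 'torque': array([-0.023,  0.015, -0.009]), 'opening': 85.52849232136667}
scene 430.327951321245 248.54698404388108 190.64695356005066
[[   0.742   -0.51     0.436   60.147]
 [  -0.671   -0.553    0.495 -475.542]
 [  -0.011   -0.659   -0.752  785.926]
 [   0.       0.       0.       1.   ]]
top 425.2835821159808 254.4472666085341 185.9442750517337
[[   0.015   -0.997    0.08   404.105]
 [  -1.      -0.016   -0.011    4.939]
 [   0.012   -0.08    -0.997 1082.327]
 [   0.       0.       0.       1.   ]]
wrist 266.28461597040723 258.74986424171016 186.29088890410728
[[  0.401   0.868   0.291 135.956]
 [  0.916  -0.38   -0.129 513.525]
 [ -0.001   0.318  -0.948 373.792]
 [  0.      0.      0.      1.   ]]
```

View pics/scene0.png

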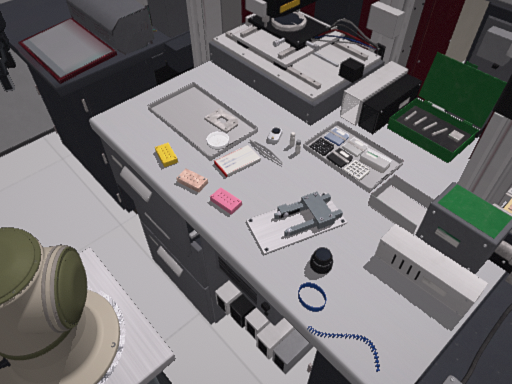

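View pics/top0.png

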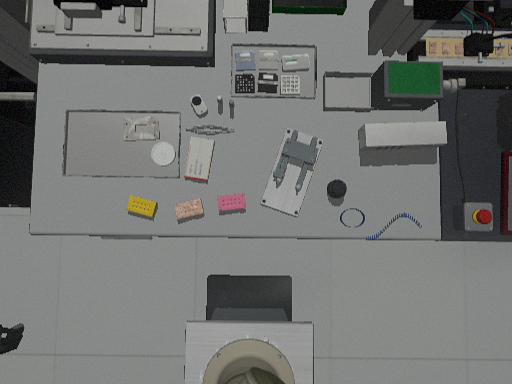

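View pics/wrist0.png

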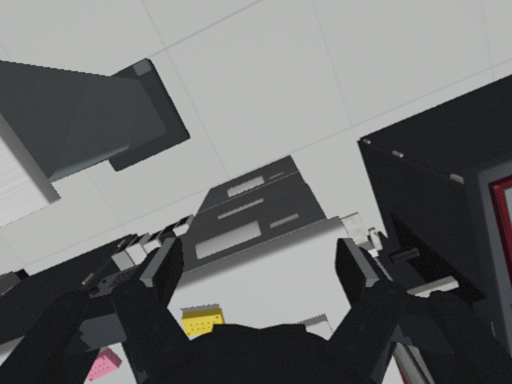

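The three blocks in the top view are yellow at (142,206), salmon/copper at (189,209) and pink at (231,203). The holder is at about (292,172) and the objective at (337,188). I'll zoom in on each.

```bash
python3 - <<'E'
import cv2, numpy as np
t=cv2.imread("pics/top0.png"); s=cv2.imread("pics/scene0.png")
cv2.imwrite("pics/z1.png",cv2.resize(t[185:230,110:260],None,fx=5,fy=5,interpolation=cv2.INTER_CUBIC))
cv2.imwrite("pics/z2.png",cv2.resize(t[118:223,250:350],None,fx=5.5,fy=5.5,interpolation=cv2.INTER_CUBIC))
cv2.imwrite("pics/z3.png",cv2.resize(s[140:290,145:350],None,fx=3.8,fy=3.8,interpolation=cv2.INTER_CUBIC))
for p in [(142,206),(189,209),(231,203)]: print(t[p[1]-3:p[1]+4,p[0]-4:p[0]+5].mean((0,1)))
E
```

```text
[ 39.53968254 145.28571429 168.71428571]
[120.26984127 134.36507937 160.52380952]
[120.23809524  99.33333333 170.52380952]
```

View pics/z1.png

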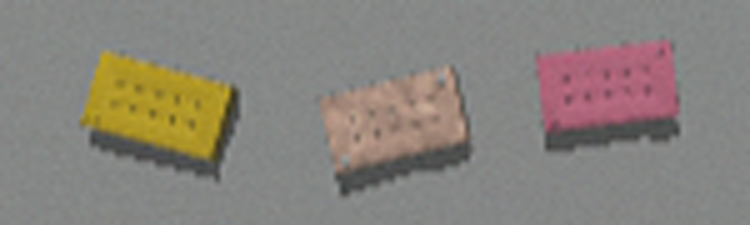

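View pics/z2.png

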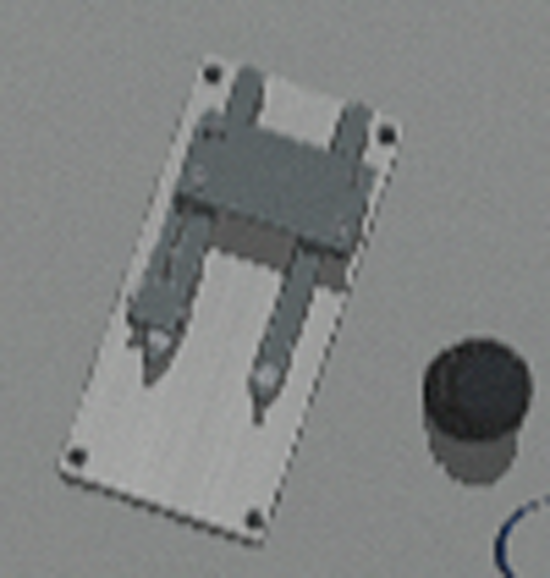

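View pics/z3.png

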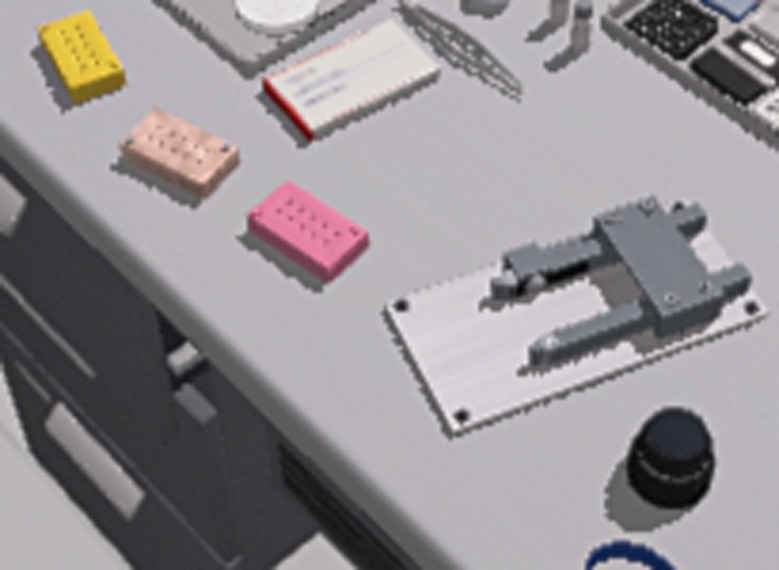

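```bash
cat > h.py <<'E'
from plant import manip, read_camera, workorder
import cv2, numpy as np
from scipy.optimize import least_squares
np.set_printoptions(precision=2,suppress=True)
def back(c,uv,z):
    uv=np.atleast_2d(np.asarray(uv,float)); P=c["pose"]
    d=np.c_[(uv[:,0]-c["cx"])/c["fx"],(uv[:,1]-c["cy"])/c["fy"],np.ones(len(uv))]@P[:3,:3].T
    o=P[:3,3]; return o+d*((z-o[2])/d[:,2])[:,None]
def proj(c,X):
    X=np.atleast_2d(np.asarray(X,float)); P=c["pose"]
    q=(X-P[:3,3])@P[:3,:3]
    return np.c_[q[:,0]/q[:,2]*c["fx"]+c["cx"],q[:,1]/q[:,2]*c["fy"]+c["cy"]]
def fit(c,uv,loc,z):
    """planar pose x,y,yaw from local pts (xy) at height z"""
    loc=np.asarray(loc,float); W=back(c,uv,z)[:,:2]
    def f(p):
        s,co=np.sin(p[2]),np.cos(p[2])
        return ((loc@np.array([[co,s],[-s,co]])+p[:2])-W).ravel()
    best=min((least_squares(f,[*W.mean(0),a]) for a in np.arange(0,6.28,.5)),key=lambda r:r.cost)
    return best.x[:2],np.degrees(best.x[2])%360,best.fun.reshape(-1,2)
E
python3 - <<'E'
from h import *
c=read_camera("top")
o=np.array([250,118.]);p=np.array([[205,55],[402,130],[262,545],[60,472]])/5.5+o-.4
print(back(c,p,6)); print(fit(c,p,[[88,50],[88,-50],[-120,-50],[-120,50]],6))
# coppery mask
p=np.array([[322,98],[450,66],[470,135],[340,170]])/5+[110,185]-.4
print(back(c,p,16)); print(fit(c,p,[[-19,34],[-19,-34],[19,-34],[19,34]],16)); print(fit(c,p,[[19,-34],[19,34],[-19,34],[-19,-34]],16))
o2=np.array([[477,393]])/5.5+o; print(back(c,o2,43))
E
```

```text
[[ 642.25  -88.06    6.  ]
 [ 608.38 -180.36    6.  ]
 [ 414.29 -116.3     6.  ]
 [ 446.4   -22.99    6.  ]]
(array([ 543.  , -107.02]), np.float64(341.4447187784243), array([[ 0.09,  0.44],
       [ 2.13, -2.07],
       [-0.97,  0.07],
       [-1.25,  1.56]]))
[[440.71 193.64  16.  ]
 [457.73 130.12  16.  ]
 [423.36 119.27  16.  ]
 [404.95 183.6   16.  ]]
(array([431.69, 156.66]), np.float64(14.999774028207474), array([[-36.18,  -9.06],
       [-35.59, -11.22],
       [ 35.48,   9.47],
       [ 36.29,  10.81]]))
(array([431.69, 156.66]), np.float64(194.9998855100913), array([[-36.18,  -9.06],
       [-35.59, -11.22],
       [ 35.48,   9.47],
       [ 36.29,  10.81]]))
[[ 482.13 -208.78   43.  ]]
```

send_rows:
  targets:
    - [[0,0,-6.4],[2.76,-4.04,-1.0],0]
    - [[0,0,-6.4],[2.76,-4.04,-1.0],0]
    - [[0,0,-6.4],[2.76,-4.04,-1.0],0]
    - [[0,0,-6.4],[2.76,-4.04,-1.0],0]
    - [[0,0,-6.4],[2.76,-4.04,-1.0],0]
    - [[0,0,-6.4],[2.76,-4.04,-1.0],0]
    - [[0,0,-6.4],[2.76,-4.04,-1.0],0]
    - [[0,0,-6.6],[2.76,-4.04,-1.0],0]
    - [[0,0,0],[0,0,0],0]
    - [[0,0,0],[0,0,0],0]

```text
t: 1.45
ee_pos: [431.1, 158.0, 151.3]
tcp_rot: [[0.966, 0.259, -0.0], [0.259, -0.966, 0.0], [-0.0, -0.0, -1.0]]
contact_force: [0.0, -1.0, 0.1]
opening: 85.5
```

```bash
python3 - <<'E'
from h import *
s=manip.observe(); print(s["t"],s["ee_pos"],s["tcp_rot"],s["contact_force"])
c=read_camera("wrist"); cv2.imwrite("pics/w1.png",c["color"]); import pickle; pickle.dump(c,open("w1.pkl","wb"))
cv2.imwrite("pics/w1z.png",cv2.resize(c["color"],None,fx=1.5,fy=1.5))
E
```

```text
1.45 [431.09 158.02 151.28] [[ 0.97  0.26 -0.  ]
 [ 0.26 -0.97  0.  ]
 [-0.   -0.   -1.  ]] [ 0.01 -1.04  0.1 ]
```

View pics/w1z.png

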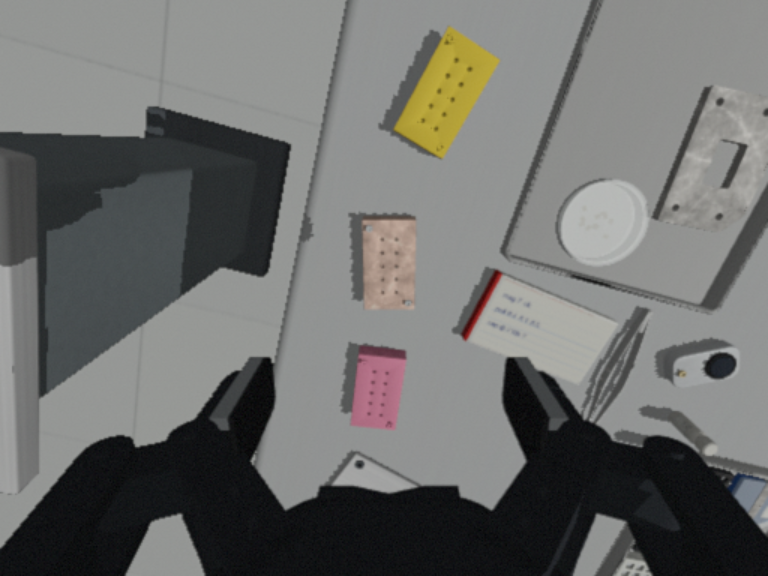

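The wrist view shows the copper block at about (259,176) in native pixels, well aligned with the tool. Yellow is at (298,60) and pink at (252,258). Next I'll segment the copper block and fit it with its silhouette.

```bash
cat >> h.py <<'E'
def quad(m):
    cn=max(cv2.findContours(m,cv2.RETR_EXTERNAL,cv2.CHAIN_APPROX_NONE)[0],key=cv2.contourArea)
    return cn,cv2.minAreaRect(cn)
def blockpose(c,zb,p0,roi,thr=20):
    """fit block (bottom zb) silhouette; roi x0,y0,x1,y1"""
    im=c["color"].astype(int); m=np.zeros(im.shape[:2],np.uint8)
    mk=((im[...,2]-im[...,0])>thr)
    x0,y0,x1,y1=roi; m[y0:y1,x0:x1]=mk[y0:y1,x0:x1]
    m=cv2.morphologyEx(m,cv2.MORPH_CLOSE,np.ones((5,5),np.uint8))
    cn,_=quad(m); m[:]=0; cv2.drawContours(m,[cn],-1,1,-1)
    S=8
    L=np.array([[a*19,b*34,d] for a in(-1,1) for b in(-1,1) for d in(zb,zb+16)],float)
    mf=cv2.GaussianBlur(m.astype(np.float32),(0,0),1.0)
    def f(p):
        s,co=np.sin(p[2]),np.cos(p[2]); X=L.copy(); X[:,:2]=L[:,:2]@np.array([[co,s],[-s,co]])+p[:2]
        h=cv2.convexHull(proj(c,X).astype(np.float32)); r=np.zeros(m.shape,np.float32)
        r8=np.zeros((m.shape[0]*4,m.shape[1]*4),np.uint8)
        cv2.fillConvexPoly(r8,np.round(((h+.5)*4-.5)*16).astype(np.int32),255,shift=4)
        r=cv2.resize(r8,m.shape[::-1],interpolation=cv2.INTER_AREA)/255.
        r=cv2.GaussianBlur(r.astype(np.float32),(0,0),1.0)
        return float(((r-mf)**2).sum())
    from scipy.optimize import minimize
    r=minimize(f,p0,method="Nelder-Mead",options=dict(initial_simplex=np.array(p0)+np.array([[0,0,0],[6,0,0],[0,6,0],[0,0,.1]]),xatol=.005,fatol=.01))
    return r.x[:2],np.degrees(r.x[2]),r.fun,int(m.sum())
E
python3 - <<'E'
from h import *; import pickle
c=pickle.load(open("w1.pkl","rb"))
print(blockpose(c,0,[431.7,156.7,np.radians(15)],(230,135,290,215)))
print(blockpose(c,0,[431.7,156.7,np.radians(15)],(230,135,290,215),12))
print(proj(c,[[431.7,156.7,16]]))
c=read_camera("top")
print(blockpose(c,0,[431.7,156.7,np.radians(15)],(165,190,212,228)))
E
```

```text
(array([432.15, 156.45]), np.float64(14.97299006925871), np.float64(23.416542053222656), 2090)
(array([432.23, 156.56]), np.float64(15.145557648505712), np.float64(4.366878032684326), 2229)
[[258.6  177.29]]
(array([441.89, 188.38]), np.float64(-71.85253711118432), np.float64(151.0426025390625), 562)
```

send_rows:
  targets:
    - [[0,0,0],[0.09,-0.13,-4.5],0]
    - [[0,0,0],[0,0,-4.5],0]
    - [[0,0,0],[0,0,-3.0],0]
    - [[0,0,0],[0,0,-1.8],0]
    - [[0,0,0],[0,0,-1.0],0]
    - [[0,0,0],[0,0,0],0]
    - [[0,0,0],[0,0,0],0]

```text
t: 2.42
ee_pos: [432.7, 156.7, 4.0]
tcp_rot: [[0.966, 0.258, 0.001], [0.258, -0.966, 0.0], [0.001, 0.0, -1.0]]
contact_force: [0.5, 0.9, -0.3]
opening: 85.8
```

send_rows:
  targets:
    - [[0,0,0],[0,0,0],1]
    - [[0,0,0],[0,0,0],1]
    - [[0,0,0],[0,0,0],1]
    - [[0,0,0],[0,0,0],1]
    - [[0,0,0],[0,0,0],1]
    - [[0,0,0],[0,0,0],1]

```text
t: 3.18
ee_pos: [432.4, 156.4, 3.8]
tcp_rot: [[0.966, 0.258, 0.0], [0.258, -0.966, -0.0], [0.0, 0.0, -1.0]]
contact_force: [-2.4, -0.6, 8.0]
opening: 36.4
```

send_rows:
  targets:
    - [[0,0,0],[0,0,1.0],1]
    - [[0,0,0],[0,0,4.5],1]
    - [[0,0,0],[0,0,5.0],1]
    - [[0,0,0],[0,0,4.3],1]
    - [[0,0,0],[0,0,0],1]

```text
t: 3.8
ee_pos: [433.5, 156.6, 154.0]
tcp_rot: [[0.966, 0.258, 0.006], [0.258, -0.966, 0.001], [0.006, 0.001, -1.0]]
contact_force: [-0.2, -0.4, -5.2]
opening: 36.3
```

send_rows:
  targets:
    - [[0,0,-9.5],[0.41,-1.88,0],1]
    - [[0,0,-9.5],[0.41,-1.88,0],1]
    - [[0,0,-9.5],[0.41,-1.88,0],1]
    - [[0,0,-9.5],[0.41,-1.88,0],1]
    - [[0,0,-9.5],[0.41,-1.88,0],1]
    - [[0,0,-9.5],[0.41,-1.88,0],1]
    - [[0,0,-9.5],[0.41,-1.88,0],1]
    - [[0,0,-9.5],[0.41,-1.88,0],1]
    - [[0,0,-9.5],[0.41,-1.88,0],1]
    - [[0,0,-9.5],[0.41,-1.88,0],1]
    - [[0,0,-9.5],[0.41,-1.88,0],1]
    - [[0,0,-9.5],[0.41,-1.88,0],1]
    - [[0,0,-9.5],[0.41,-1.88,0],1]
    - [[0,0,0],[0,0,0],1]
    - [[0,0,0],[0,0,0],1]

```text
t: 5.68
ee_pos: [485.0, -87.3, 150.3]
tcp_rot: [[-0.316, -0.949, -0.002], [-0.949, 0.316, 0.001], [-0.0, 0.002, -1.0]]
contact_force: [0.1, 0.3, -3.4]
opening: 36.3
```

```bash
python3 - <<'E'
from h import *
s=manip.observe(); print(s["t"],s["ee_pos"],s["tcp_rot"],s["contact_force"],s["opening"])
c=read_camera("wrist"); cv2.imwrite("pics/w2.png",c["color"]); import pickle; pickle.dump(c,open("w2.pkl","wb"))
cv2.imwrite("pics/w2z.png",cv2.resize(c["color"],None,fx=1.5,fy=1.5))
E
```

```text
5.675 [484.97 -87.32 150.32] [[-0.32 -0.95 -0.  ]
 [-0.95  0.32  0.  ]
 [-0.    0.   -1.  ]] [ 0.09  0.35 -3.4 ] 36.34062778652409
```

View pics/w2z.png

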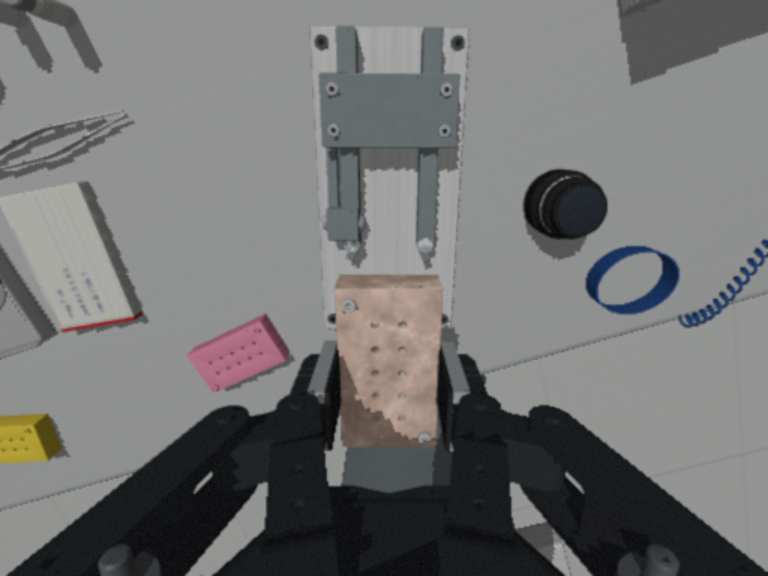

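```bash
python3 - <<'E'
import cv2
t=cv2.imread("pics/w2.png")
cv2.imwrite("pics/w2a.png",cv2.resize(t[10:115,195:325],None,fx=5.5,fy=5.5,interpolation=cv2.INTER_CUBIC))
cv2.imwrite("pics/w2b.png",cv2.resize(t[115:225,195:325],None,fx=5.4,fy=5.4,interpolation=cv2.INTER_CUBIC))
E
```

```text
(no output)
```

View pics/w2a.png

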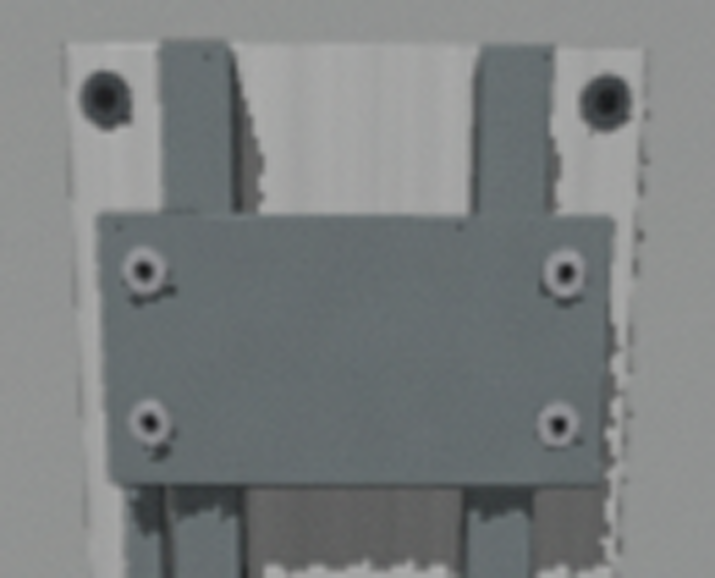

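View pics/w2b.png

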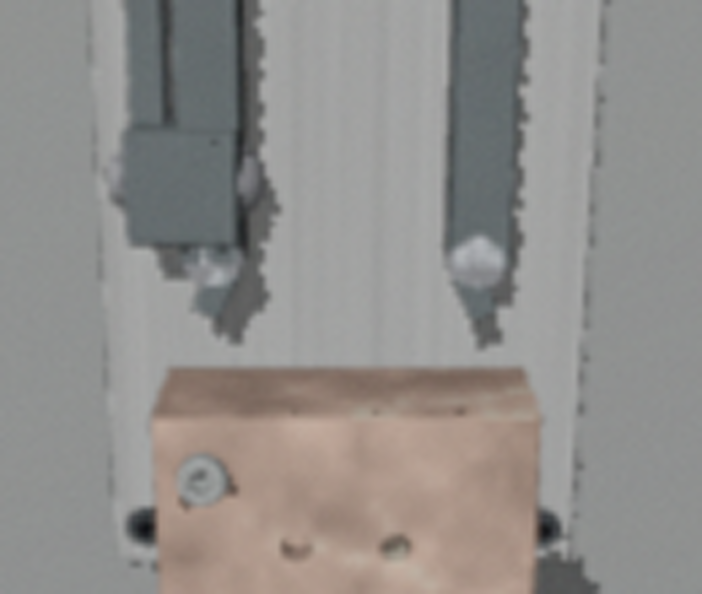

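```bash
python3 - <<'E'
from h import *; import pickle
c=pickle.load(open("w2.pkl","rb"))
A=lambda p:(np.array(p)+.5)/5.5-.5+[195,10]
B=lambda p:(np.array(p)+.5)/5.4-.5+[195,115]
cor=np.vstack([A([[68,42],[643,48]]),B([[572,560],[120,560]])])
loc=[[88,50],[88,-50],[-120,-50],[-120,50]]
xy,yaw,r=fit(c,cor,loc,6); print(xy,yaw-360); print(r)
scr=np.vstack([A([[105,97],[605,101]]),B([[547,526],[142,526]])])
print(back(c,scr,6))
def toh(P):
    a=np.radians(yaw); R=np.array([[np.cos(a),-np.sin(a)],[np.sin(a),np.cos(a)]])
    return (P[:,:2]-xy)@R
print("screws",toh(back(c,scr,6)))
print("rail inner tops L far, R far(near carriage)",toh(back(c,B([[240,5],[450,5],[243,250],[448,240]]),22)))
print("rails at far end",toh(back(c,A([[232,45],[478,45],[160,45],[555,45]]),22)))
print("bottom of rails at floor L?",toh(back(c,A([[232,45],[470,200]]),6)))
print("pins",toh(back(c,B([[215,268],[478,260]]),22)))
print("ball",toh(back(c,B([[250,177]]),14)))
print("box y edges",toh(back(c,B([[135,127],[240,127],[130,243],[237,243]]),28)))
for z in (30,34,38,42): print("bridge",z,toh(back(c,A([[98,215],[613,218],[118,485],[602,487]]),z)))
E
```

```text
[ 546.62 -107.99] -18.58009208472339
[[ 0.58  0.8 ]
 [ 0.53 -1.24]
 [-0.83 -0.08]
 [-0.28  0.52]]
[[ 635.72  -92.4     6.  ]
 [ 607.94 -173.94    6.  ]
 [ 427.35 -114.09    6.  ]
 [ 455.17  -30.39    6.  ]]
screws [[  79.49   43.17]
 [  79.14  -42.97]
 [-111.11  -43.78]
 [-111.41   44.42]]
rail inner tops L far, R far(near carriage) [[ -0.39  19.66]
 [ -0.27 -18.68]
 [-46.13  20.02]
 [-44.04 -19.44]]
rails at far end [[ 83.44  19.94]
 [ 83.56 -19.66]
 [ 83.41  31.54]
 [ 83.6  -32.06]]
bottom of rails at floor L? [[ 87.34  21.11]
 [ 63.78 -20.14]]
pins [[-49.71  25.51]
 [-47.96 -25.34]]
ball [[-33.43  18.95]]
box y edges [[-21.73  38.93]
 [-21.67  19.67]
 [-43.45  40.82]
 [-43.38  20.69]]
bridge 30 [[ 57.55  41.55]
 [ 57.36 -41.62]
 [ 16.18  40.31]
 [ 16.11 -42.21]]
bridge 34 [[ 56.94  40.92]
 [ 56.76 -40.99]
 [ 16.2   39.7 ]
 [ 16.13 -41.57]]
bridge 38 [[ 56.33  40.29]
 [ 56.15 -40.35]
 [ 16.22  39.09]
 [ 16.15 -40.93]]
bridge 42 [[ 55.72  39.66]
 [ 55.54 -39.72]
 [ 16.24  38.48]
 [ 16.17 -40.28]]
```

```bash
python3 - <<'E'
from h import *; import pickle
c=pickle.load(open("w2.pkl","rb"))
B=lambda p:(np.array(p)+.5)/5.4-.5+[195,115]
tcp=np.array([484.97,-87.32]); a=np.radians(-18.58); R=np.array([[np.cos(a),-np.sin(a)],[np.sin(a),np.cos(a)]])
org=np.array([546.62,-107.99])
print("tcp in holder",(tcp-org)@R)
for z,p in((162.5,[[155,415],[538,415]]),(146.5,[[170,369],[525,369]])):
    W=back(c,B(p),z)[:,:2]; print(z,(W-tcp)@R,np.linalg.norm(W[0]-W[1]), np.degrees(np.arctan2(*(W[1]-W[0])[::-1])))
# rear corners of top face
p=np.array([[342,445],[437,443]])/1.5-.2
W=back(c,p,162.5)[:,:2]; print((W-tcp)@R,np.linalg.norm(W[0]-W[1]))
s=manip.observe()["tcp_rot"]; print(np.degrees(np.arctan2(s[1,0],s[0,0])), s)
E
```

```text
tcp in holder [-65.02  -0.05]
162.5 [[ 35.49  18.58]
 [ 35.62 -18.37]] 36.94876807945658 -108.39173366750637
146.5 [[ 34.99  19.02]
 [ 35.11 -19.01]] 38.03056392988468 -108.39287020534292
[[-31.59  18.51]
 [-30.48 -19.53]] 38.0621493358219
-108.40640533752092 [[-0.32 -0.95 -0.  ]
 [-0.95  0.32  0.  ]
 [-0.    0.   -1.  ]]
```

send_rows:
  targets:
    - [[0,0,-0.2],[-2.39,0.8,-2.0],1]
    - [[0,0,0],[0,0,-4.0],1]
    - [[0,0,0],[0,0,-4.0],1]
    - [[0,0,0],[0,0,-2.0],1]
    - [[0,0,0],[0,0,-1.0],1]
    - [[0,0,0],[0,0,0],1]
    - [[0,0,0],[0,0,0],1]

```text
t: 6.6
ee_pos: [462.3, -80.1, 22.1]
tcp_rot: [[-0.321, -0.947, 0.001], [-0.947, 0.321, -0.001], [0.0, -0.002, -1.0]]
contact_force: [-0.8, 0.6, -4.3]
opening: 36.3
```

```bash
python3 - <<'E'
from h import *
s=manip.observe(); print(s["t"],s["ee_pos"],s["contact_force"],s["opening"])
c=read_camera("wrist"); cv2.imwrite("pics/w3.png",c["color"]); import pickle; pickle.dump(c,open("w3.pkl","wb"))
cv2.imwrite("pics/w3z.png",cv2.resize(c["color"],None,fx=1.5,fy=1.5))
E
```

```text
6.6 [462.25 -80.09  22.12] [-0.85  0.61 -4.29] 36.31993390518066
```

View pics/w3z.png

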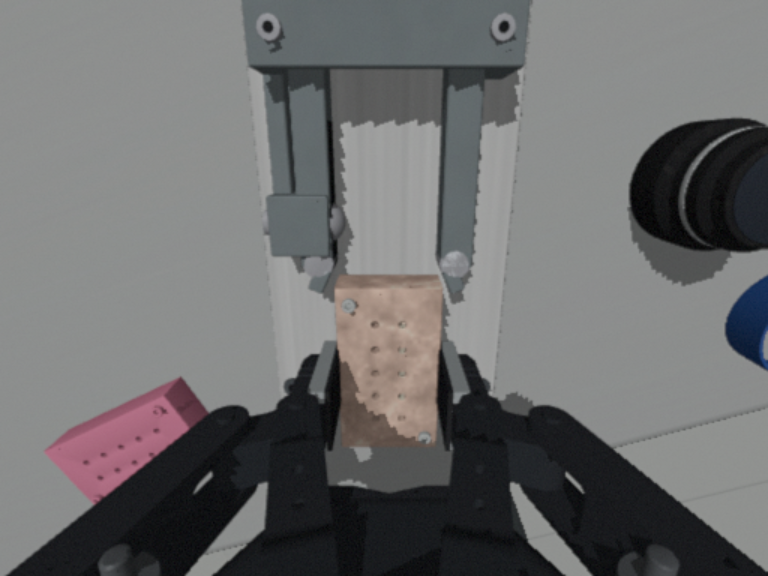

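```bash
python3 - <<'E'
from h import *; import pickle
c=pickle.load(open("w3.pkl","rb"))
cv2.imwrite("pics/w3b.png",cv2.resize(c["color"][100:220,165:335],None,fx=4.5,fy=4.5,interpolation=cv2.INTER_CUBIC))
E
```

```text
(no output)
```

View pics/w3b.png

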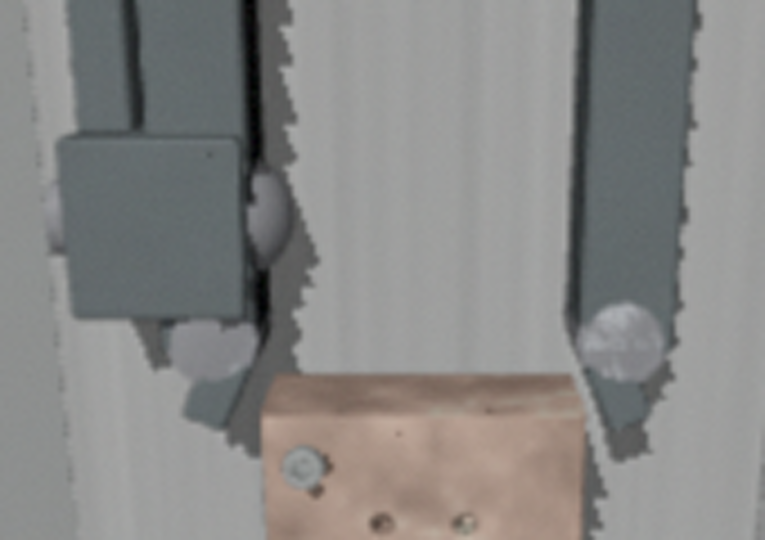

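```bash
python3 - <<'E'
from h import *; import pickle
c=pickle.load(open("w3.pkl","rb"))
B=lambda p:(np.array(p)+.5)/4.5-.5+[165,100]
a=np.radians(-18.58); R=np.array([[np.cos(a),-np.sin(a)],[np.sin(a),np.cos(a)]]); org=np.array([546.62,-107.99])
H=lambda p,z:(back(c,B(p),z)[:,:2]-org)@R
print("tcp",(np.array([462.25,-80.09])-org)@R)
print("rails top",H([[243,10],[583,10],[580,230]],22)); print("right rail foot",H([[572,150]],6))
print("pins",H([[212,345],[625,342]],22)); print("ball",H([[290,215],[270,215]],14))
print("block top",H([[264,413],[584,415]],34.3)); print("block bot",H([[280,376],[575,376]],18.3))
print("flare tips",H([[225,430],[630,430],[648,415],[187,415]],22))
E
```

```text
tcp [-88.86  -0.44]
rails top [[ -8.97  19.94]
 [ -9.06 -18.8 ]
 [-34.36 -19.44]]
right rail foot [[-26.81 -20.08]]
pins [[-48.68  25.78]
 [-48.42 -25.58]]
ball [[-33.87  16.37]
 [-33.87  18.91]]
block top [[-53.32  17.97]
 [-53.66 -19.13]]
block bot [[-53.93  17.96]
 [-54.03 -20.01]]
flare tips [[-59.95  24.78]
 [-60.08 -26.8 ]
 [-58.06 -28.98]
 [-57.92  29.49]]
```

send_rows:
  targets:
    - [[0,0,0],[0.03,0.09,-0.5],1]
    - [[0,0,0],[0,0,-0.4],1]
    - [[0,0,0],[0,0,-0.2],1]
    - [[0,0,0],[0,0,-0.1],1]
    - [[0,0,0],[0,0,0],1]

```text
t: 7.28
ee_pos: [462.2, -79.1, 9.8]
tcp_rot: [[-0.321, -0.947, 0.0], [-0.947, 0.321, -0.0], [0.0, -0.0, -1.0]]
contact_force: [-1.9, 1.2, 5.0]
opening: 36.4
```

send_rows:
  targets:
    - [[0,0,0],[0,0,0],0.3]
    - [[0,0,0],[0,0,0],0.3]
    - [[0,0,0],[0,0,0],0.3]
    - [[0,0,0],[0,0,0],0.3]

```text
t: 7.78
ee_pos: [462.1, -79.1, 9.3]
tcp_rot: [[-0.321, -0.947, 0.0], [-0.947, 0.321, -0.0], [0.0, -0.0, -1.0]]
contact_force: [-0.2, 0.0, 0.4]
opening: 60.1
```

send_rows:
  targets:
    - [[0,0,0],[0,0,1.0],0.3]
    - [[0,0,0],[0,0,3.0],0.3]
    - [[0,0,0],[0,0,4.0],0.3]
    - [[0,0,0],[0,0,2.0],0.3]
    - [[0,0,0],[0,0,0],0.3]
    - [[0,0,0],[0,0,0],0.3]

```text
t: 8.52
ee_pos: [461.6, -78.9, 108.6]
tcp_rot: [[-0.321, -0.947, -0.001], [-0.947, 0.321, 0.0], [-0.0, 0.001, -1.0]]
contact_force: [-0.6, 0.1, -0.8]
opening: 59.5
```

```bash
python3 - <<'E'
from h import *
s=manip.observe(); print(s["t"],s["ee_pos"],s["contact_force"],s["opening"])
c=read_camera("wrist"); cv2.imwrite("pics/w4.png",c["color"]); import pickle; pickle.dump(c,open("w4.pkl","wb"))
cv2.imwrite("pics/w4z.png",cv2.resize(c["color"],None,fx=1.5,fy=1.5))
E
```

```text
8.525 [461.61 -78.92 108.63] [-0.61  0.14 -0.77] 59.53273599756299
```

View pics/w4z.png

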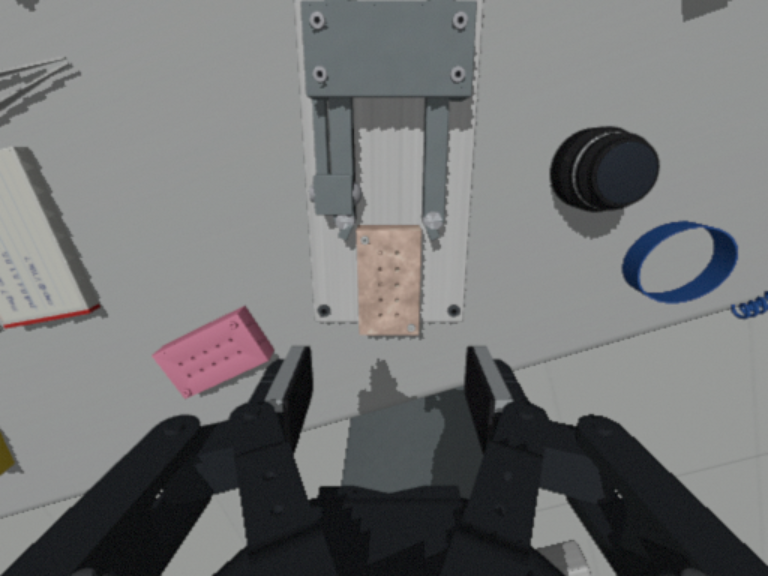

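```bash
python3 - <<'E'
from h import *; import pickle
c=pickle.load(open("w4.pkl","rb"))
org=np.array([546.62,-107.99]); a=np.radians(-18.58); R=np.array([[np.cos(a),-np.sin(a)],[np.sin(a),np.cos(a)]])
# holder corners near + screws from 1.5x picture
s=np.array([[322.5,310],[454,310]])/1.5-.2
print("near screws",(back(c,s,6)[:,:2]-org)@R)
g=org+R@np.array([-88,0]); 
r=blockpose(c,6,[g[0],g[1],np.radians(71.4)],(225,140,295,235),15); print(r,(r[0]-org)@R)
p=np.array([[344,222],[433,220]])/1.5-.2; print("pins",(back(c,p,22)[:,:2]-org)@R)
p=np.array([[351,100],[427,100],[350,160],[425,160]])/1.5-.2; print("rails",(back(c,p,22)[:,:2]-org)@R)
E
```

```text
near screws [[-111.14   44.4 ]
 [-111.4   -43.08]]
(array([463.29, -79.6 ]), np.float64(71.42559391505843), np.float64(4.094013214111328), 3093) [-88.03   0.36]
pins [[-49.38  26.03]
 [-48.37 -25.37]]
rails [[ 15.23  19.87]
 [ 15.11 -20.15]
 [-15.04  21.41]
 [-15.17 -19.89]]
```

send_rows:
  targets:
    - [[0,0,10],[-0.66,0.21,0],1]
    - [[0,0,10],[-0.66,0.21,0],1]
    - [[0,0,10],[-0.66,0.21,0],1]
    - [[0,0,10],[-0.66,0.21,0],1]
    - [[0,0,10],[-0.66,0.21,0],1]
    - [[0,0,10],[-0.66,0.21,0],1]
    - [[0,0,10],[-0.66,0.21,0],1]
    - [[0,0,10],[-0.66,0.21,0],1]
    - [[0,0,10],[-0.66,0.21,0],1]
    - [[0,0,0],[0,0,-3.0],1]
    - [[0,0,0],[0,0,-3.0],1]
    - [[0,0,0],[0,0,0],1]
    - [[0,0,0],[0,0,0],1]

```text
t: 10.2
ee_pos: [402.9, -60.3, 49.8]
tcp_rot: [[0.947, -0.321, 0.0], [-0.321, -0.947, -0.0], [0.0, 0.0, -1.0]]
contact_force: [-0.0, -1.1, -0.3]
opening: -0.0
```

```bash
python3 - <<'E'
from h import *
s=manip.observe(); print(s["t"],s["ee_pos"],s["tcp_rot"],s["contact_force"],s["opening"])
org=np.array([546.62,-107.99]); a=np.radians(-18.58); R=np.array([[np.cos(a),-np.sin(a)],[np.sin(a),np.cos(a)]])
print((s["ee_pos"][:2]-org)@R,np.degrees(np.arctan2(s["tcp_rot"][1,0],s["tcp_rot"][0,0])))
for n in("wrist","scene"):
    c=read_camera(n); cv2.imwrite(f"pics/{n}5.png",cv2.resize(c["color"],None,fx=1.5,fy=1.5))
E
```

```text
10.2 [402.91 -60.33  49.82] [[ 0.95 -0.32  0.  ]
 [-0.32 -0.95 -0.  ]
 [ 0.    0.   -1.  ]] [-0.05 -1.06 -0.29] -0.040961388566854766
[-151.4    -0.62] -18.75040464295461
```

View pics/wrist5.png

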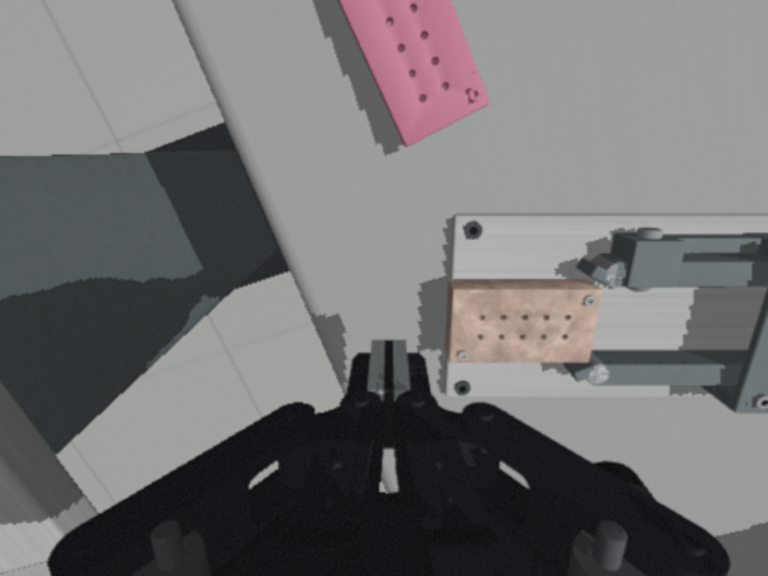

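View pics/scene5.png

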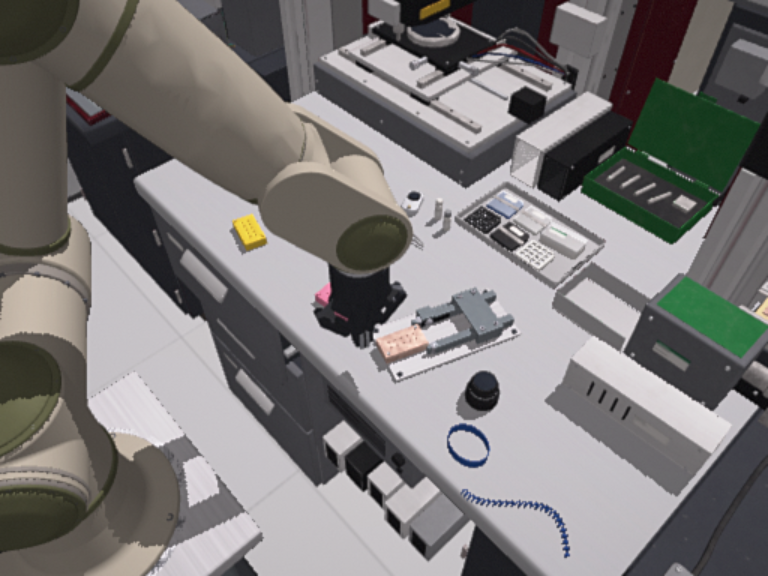

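send_rows:
  targets:
    - [[0,0,0.1],[0,0,-2.5],1]
    - [[0,0,0],[0,0,-1.2],1]
    - [[0,0,0],[0,0,-0.3],1]
    - [[0,0,0],[0,0,0],1]
    - [[0,0,0],[0.47,-0.16,0],1]
    - [[0,0,0],[0.47,-0.16,0],1]
    - [[0,0,0],[0,0,0],1]

```text
t: 11.18
ee_pos: [412.5, -63.6, 9.5]
tcp_rot: [[0.947, -0.32, 0.001], [-0.32, -0.947, -0.0], [0.001, 0.0, -1.0]]
contact_force: [-0.4, -0.8, 0.2]
opening: 0.5
```

send_rows:
  targets:
    - [[0,0,0],[0.19,-0.064,0],1]
    - [[0,0,0],[0.19,-0.064,0],1]
    - [[0,0,0],[0.19,-0.064,0],1]
    - [[0,0,0],[0.19,-0.064,0],1]

```text
t: 11.68
ee_pos: [419.4, -65.9, 9.2]
tcp_rot: [[0.947, -0.32, -0.001], [-0.32, -0.947, 0.0], [-0.001, -0.0, -1.0]]
contact_force: [-2.1, 0.9, 2.3]
opening: -0.1
```

```bash
cat > st.py <<'E'
from h import *; import sys
s=manip.observe()
org=np.array([546.62,-107.99]); a=np.radians(-18.58); R=np.array([[np.cos(a),-np.sin(a)],[np.sin(a),np.cos(a)]])
print(s["t"],"tcp_h",(s["ee_pos"][:2]-org)@R,s["ee_pos"][2],"F_h",s["contact_force"][:2]@R,s["contact_force"][2])
if len(sys.argv)>1:
    c=read_camera("wrist"); cv2.imwrite(f"pics/{sys.argv[1]}.png",cv2.resize(c["color"],None,fx=1.5,fy=1.5))
E
python3 st.py w6
```

```text
11.675 tcp_h [-134.    -0.6] 9.228810196585883 F_h [-2.3   0.19] 2.3006559876502446
```

View pics/w6.png

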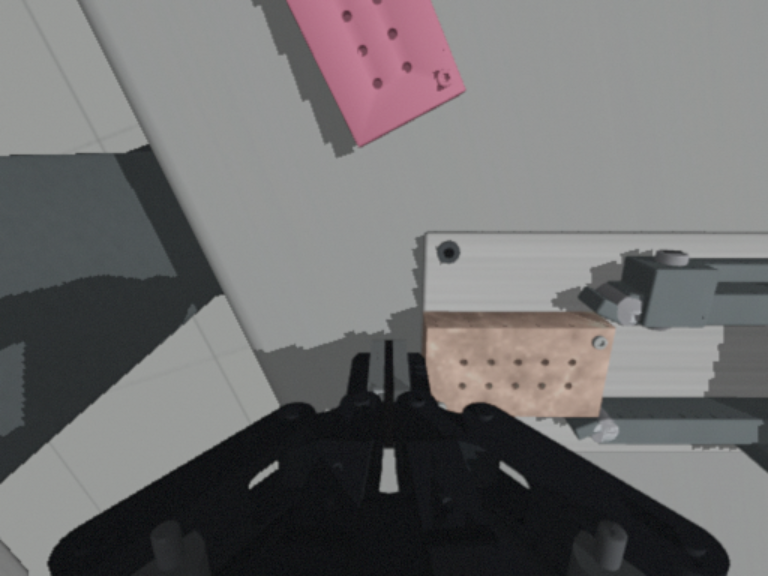

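send_rows:
  targets:
    - [[0,0,0],[0.19,-0.064,0],1]
    - [[0,0,0],[0.19,-0.064,0],1]
    - [[0,0,0],[0.19,-0.064,0],1]
    - [[0,0,0],[0.19,-0.064,0],1]

```text
t: 12.22
ee_pos: [427.3, -68.6, 9.3]
tcp_rot: [[0.947, -0.32, -0.0], [-0.32, -0.947, 0.0], [-0.0, -0.0, -1.0]]
contact_force: [-1.8, 0.5, 0.5]
opening: 0.2
```

```bash
python3 st.py w7
```

```text
12.225 tcp_h [-125.64   -0.63] 9.25117556773965 F_h [-1.85 -0.07] 0.5189781320263418
```

View pics/w7.png

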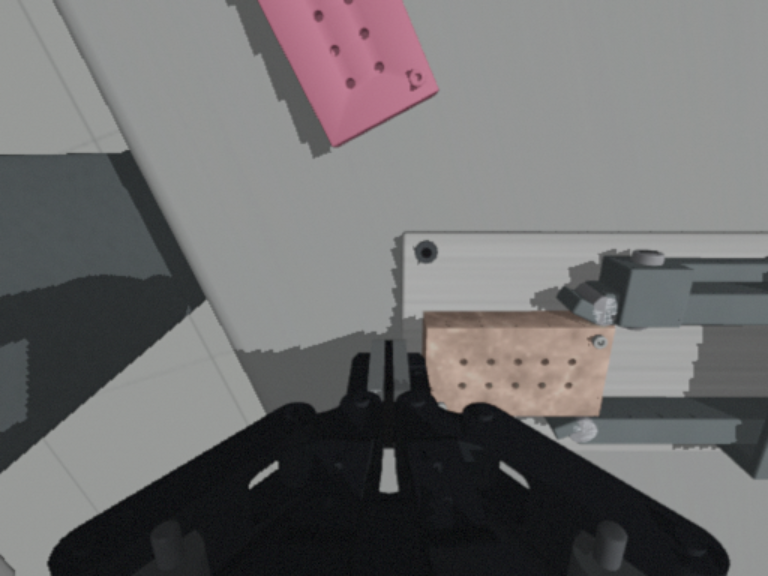

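send_rows:
  targets:
    - [[0,0,0],[0.142,-0.048,0],1]
    - [[0,0,0],[0.142,-0.048,0],1]
    - [[0,0,0],[0.142,-0.048,0],1]

```text
t: 12.65
ee_pos: [431.3, -69.9, 9.2]
tcp_rot: [[0.947, -0.32, -0.001], [-0.32, -0.947, 0.0], [-0.001, -0.0, -1.0]]
contact_force: [-4.4, 0.5, 1.3]
opening: -0.1
```

send_rows:
  targets:
    - [[0,0,0],[0.142,-0.048,0],1]
    - [[0,0,0],[0.142,-0.048,0],1]

```text
t: 12.9
ee_pos: [433.3, -70.5, 9.1]
tcp_rot: [[0.948, -0.32, -0.003], [-0.32, -0.948, 0.001], [-0.003, -0.0, -1.0]]
contact_force: [-7.5, 2.3, 5.8]
opening: -0.1
```

```bash
python3 st.py w8
```

```text
12.9 tcp_h [-119.31   -0.56] 9.13402844326198 F_h [-7.83 -0.22] 5.798849650553268
```

View pics/w8.png

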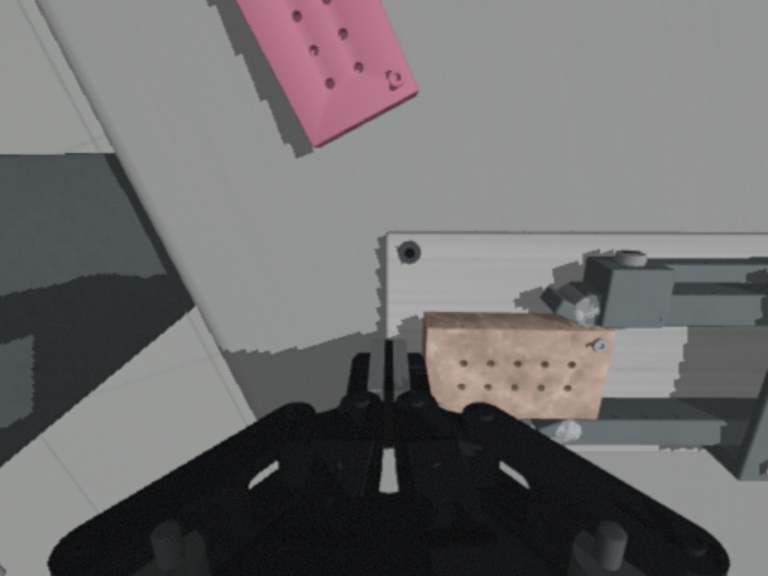

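send_rows:
  targets:
    - [[0,0,0],[0.142,-0.048,0],1]
    - [[0,0,0],[0.142,-0.048,0],1]

```text
t: 13.2
ee_pos: [436.5, -71.4, 9.2]
tcp_rot: [[0.948, -0.32, -0.002], [-0.32, -0.948, 0.001], [-0.002, -0.0, -1.0]]
contact_force: [-5.9, 2.7, 2.7]
opening: 0.1
```

send_rows:
  targets:
    - [[0,0,0],[0.142,-0.048,0],1]
    - [[0,0,0],[0.142,-0.048,0],1]

```text
t: 13.45
ee_pos: [439.5, -72.4, 9.2]
tcp_rot: [[0.948, -0.32, -0.001], [-0.32, -0.948, 0.001], [-0.002, -0.0, -1.0]]
contact_force: [-3.9, 2.7, 2.8]
opening: 0.2
```

send_rows:
  targets:
    - [[0,0,0],[0.142,-0.048,0],1]
    - [[0,0,0],[0.142,-0.048,0],1]
    - [[0,0,0],[0.142,-0.048,0],1]
    - [[0,0,0],[0.142,-0.048,0],1]

```text
t: 13.95
ee_pos: [445.6, -74.7, 9.2]
tcp_rot: [[0.947, -0.32, -0.0], [-0.32, -0.947, 0.0], [-0.001, -0.0, -1.0]]
contact_force: [-4.5, 0.8, 1.4]
opening: -0.4
```

```bash
python3 st.py w9
```

```text
13.95 tcp_h [-106.38   -0.63] 9.222270873279385 F_h [-4.48 -0.67] 1.4237883369283477
```

View pics/w9.png

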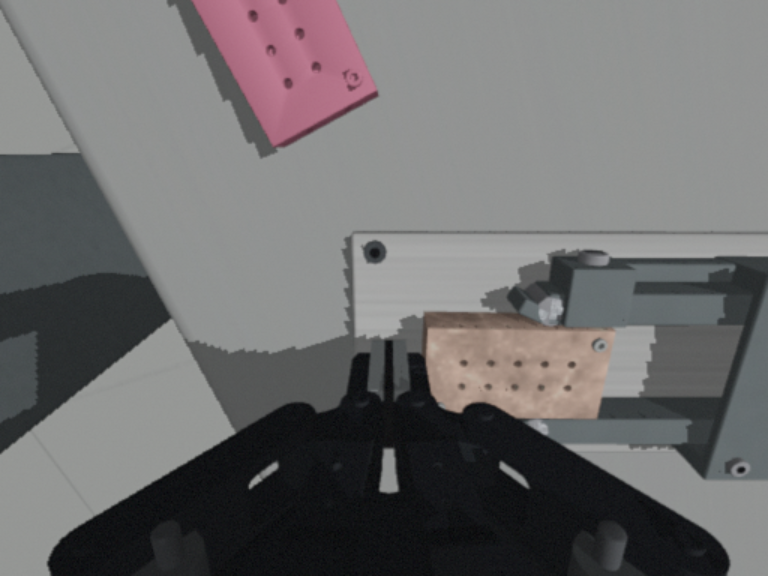

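send_rows:
  targets:
    - [[0,0,0],[0.237,-0.08,0],1]
    - [[0,0,0],[0.237,-0.08,0],1]
    - [[0,0,0],[0.237,-0.08,0],1]
    - [[0,0,0],[0.237,-0.08,0],1]
    - [[0,0,0],[0.237,-0.08,0],1]
    - [[0,0,0],[0.237,-0.08,0],1]

```text
t: 14.75
ee_pos: [460.1, -79.7, 9.3]
tcp_rot: [[0.947, -0.32, 0.0], [-0.32, -0.947, -0.0], [0.0, 0.0, -1.0]]
contact_force: [-2.9, 0.0, -0.0]
opening: -0.1
```

send_rows:
  targets:
    - [[0,0,0],[0.237,-0.08,0],1]
    - [[0,0,0],[0.237,-0.08,0],1]
    - [[0,0,0],[0.237,-0.08,0],1]
    - [[0,0,0],[0.237,-0.08,0],1]
    - [[0,0,0],[0.237,-0.08,0],1]
    - [[0,0,0],[0.237,-0.08,0],1]

```text
t: 15.5
ee_pos: [474.3, -84.4, 9.3]
tcp_rot: [[0.947, -0.32, 0.0], [-0.32, -0.947, -0.0], [0.0, 0.0, -1.0]]
contact_force: [-4.0, -1.6, 1.1]
opening: 0.5
```

```bash
python3 st.py w10
```

```text
15.5 tcp_h [-76.06  -0.72] 9.30891297507248 F_h [-3.27 -2.77] 1.0533050614104997
```

View pics/w10.png

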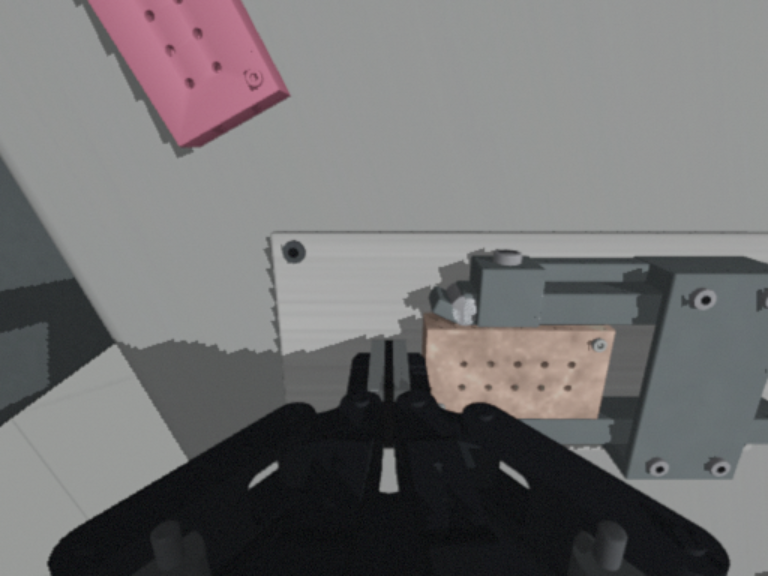

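send_rows:
  targets:
    - [[0,0,0],[0.19,-0.064,0],1]
    - [[0,0,0],[0.19,-0.064,0],1]
    - [[0,0,0],[0.19,-0.064,0],1]
    - [[0,0,0],[0.19,-0.064,0],1]
    - [[0,0,0],[0.19,-0.064,0],1]
    - [[0,0,0],[0.19,-0.064,0],1]

```text
t: 16.3
ee_pos: [485.7, -88.3, 9.3]
tcp_rot: [[0.947, -0.32, 0.0], [-0.32, -0.947, -0.0], [0.0, 0.0, -1.0]]
contact_force: [-3.8, -1.5, 0.8]
opening: 0.2
```

send_rows:
  targets:
    - [[0,0,0],[0.19,-0.064,0],1]
    - [[0,0,0],[0.19,-0.064,0],1]
    - [[0,0,0],[0.19,-0.064,0],1]
    - [[0,0,0],[0.19,-0.064,0],1]

```text
t: 16.8
ee_pos: [493.2, -90.8, 9.3]
tcp_rot: [[0.947, -0.32, -0.0], [-0.32, -0.947, -0.0], [-0.0, 0.0, -1.0]]
contact_force: [-4.6, -2.0, 1.1]
opening: -0.1
```

```bash
python3 st.py w11
```

```text
16.8 tcp_h [-56.06  -0.73] 9.272790595009617 F_h [-3.72 -3.4 ] 1.0873330576265445
```

View pics/w11.png

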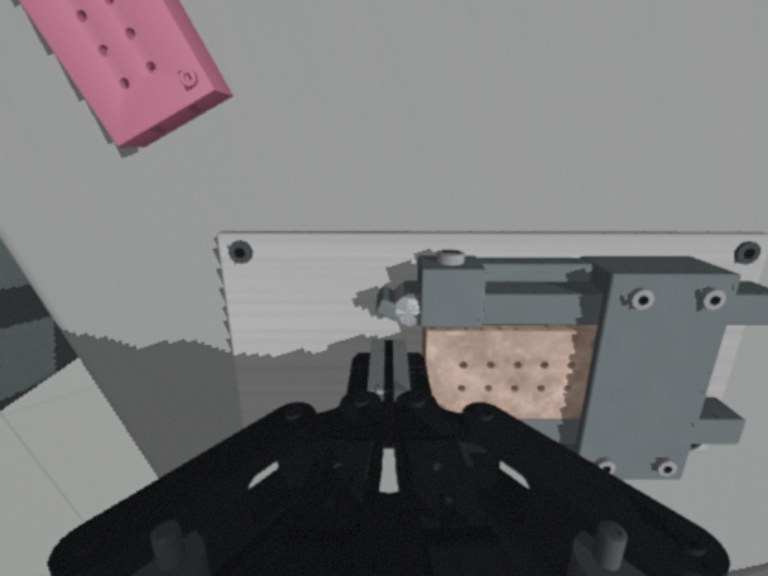

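send_rows:
  targets:
    - [[0,0,0],[0.142,-0.048,0],1]
    - [[0,0,0],[0.142,-0.048,0],1]
    - [[0,0,0],[0.142,-0.048,0],1]
    - [[0,0,0],[0.142,-0.048,0],1]

```text
t: 17.35
ee_pos: [498.9, -92.7, 9.3]
tcp_rot: [[0.947, -0.32, -0.0], [-0.32, -0.947, 0.0], [-0.0, -0.0, -1.0]]
contact_force: [-4.7, 0.1, 1.0]
opening: -0.2
```

send_rows:
  targets:
    - [[0,0,0],[0.095,-0.032,0],1]
    - [[0,0,0],[0.095,-0.032,0],1]
    - [[0,0,0],[0.095,-0.032,0],1]

```text
t: 17.73
ee_pos: [501.8, -93.7, 9.3]
tcp_rot: [[0.947, -0.32, 0.0], [-0.32, -0.947, -0.0], [0.0, -0.0, -1.0]]
contact_force: [-2.5, 0.4, 0.2]
opening: 0.1
```

```bash
python3 st.py
```

```text
17.725 tcp_h [-47.01  -0.72] 9.29736844107543 F_h [-2.45 -0.43] 0.2394238866857263
```

send_rows:
  targets:
    - [[0,0,0],[0.095,-0.032,0],1]

```text
t: 17.85
ee_pos: [502.9, -94.1, 9.3]
tcp_rot: [[0.947, -0.32, 0.001], [-0.32, -0.947, -0.0], [0.001, 0.0, -1.0]]
contact_force: [-1.4, -0.9, 1.3]
opening: -0.4
```

send_rows:
  targets:
    - [[0,0,0],[0.095,-0.032,0],1]

```text
t: 17.98
ee_pos: [503.9, -94.4, 9.4]
tcp_rot: [[0.947, -0.32, 0.001], [-0.32, -0.947, -0.0], [0.001, -0.0, -1.0]]
contact_force: [-0.6, -1.0, -1.4]
opening: -0.1
```

send_rows:
  targets:
    - [[0,0,0],[0.095,-0.032,0],1]

```text
t: 18.1
ee_pos: [504.8, -94.7, 9.4]
tcp_rot: [[0.947, -0.32, 0.001], [-0.32, -0.947, -0.0], [0.001, -0.0, -1.0]]
contact_force: [-1.0, 0.3, -0.1]
opening: 0.1
```

```bash
python3 st.py w12
```

```text
18.1 tcp_h [-43.86  -0.68] 9.350528581432853 F_h [-1.03 -0.05] -0.10347493750575856
```

View pics/w12.png

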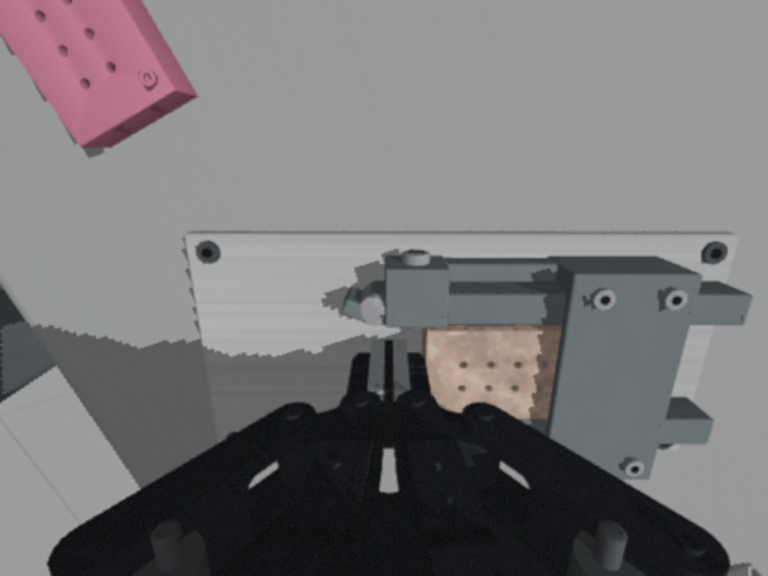

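send_rows:
  targets:
    - [[0,0,0],[0.095,-0.032,0],1]

```text
t: 18.27
ee_pos: [505.6, -94.9, 9.4]
tcp_rot: [[0.947, -0.32, 0.0], [-0.32, -0.947, 0.0], [0.0, -0.0, -1.0]]
contact_force: [-1.2, 0.8, 0.5]
opening: 0.1
```

send_rows:
  targets:
    - [[0,0,0],[0.095,-0.032,0],1]

```text
t: 18.4
ee_pos: [506.4, -95.2, 9.4]
tcp_rot: [[0.947, -0.32, -0.0], [-0.32, -0.947, 0.0], [-0.0, -0.0, -1.0]]
contact_force: [-1.3, 1.3, 1.4]
opening: 0.1
```

```bash
python3 st.py w13
```

```text
18.4 tcp_h [-42.17  -0.67] 9.376006299728301 F_h [-1.69  0.84] 1.4407378011288252
```

View pics/w13.png

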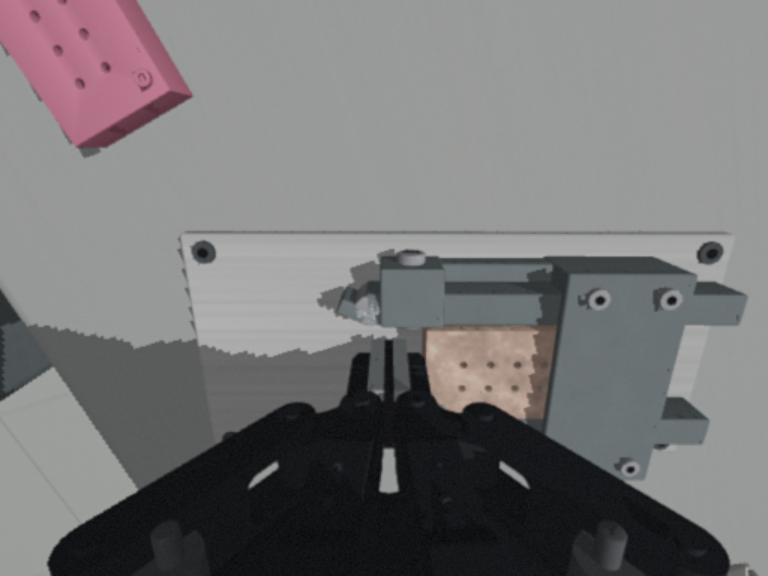

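send_rows:
  targets:
    - [[0,0,0],[0.066,-0.022,0],1]

```text
t: 18.58
ee_pos: [506.7, -95.3, 9.2]
tcp_rot: [[0.948, -0.32, -0.001], [-0.32, -0.948, 0.0], [-0.001, -0.0, -1.0]]
contact_force: [-4.8, 2.7, 4.3]
opening: 0.0
```

send_rows:
  targets:
    - [[0,0,0],[0.066,-0.022,0],1]

```text
t: 18.7
ee_pos: [506.8, -95.3, 9.2]
tcp_rot: [[0.948, -0.32, -0.002], [-0.32, -0.948, 0.001], [-0.003, -0.0, -1.0]]
contact_force: [-7.4, 2.0, 5.8]
opening: 0.0
```

```bash
python3 st.py w14
```

```text
18.7 tcp_h [-41.74  -0.64] 9.198485463807506 F_h [-7.63 -0.42] 5.751166587092616
```

View pics/w14.png

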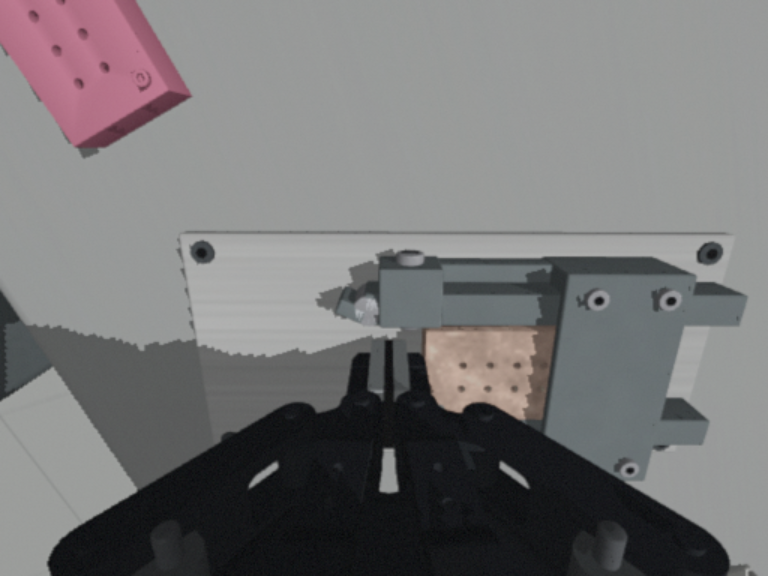

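send_rows:
  targets:
    - [[0,0,0],[-0.19,0.064,0],1]
    - [[0,0,0],[-0.38,0.128,0],1]
    - [[0,0,0],[-0.76,0.255,0],1]
    - [[0,0,0],[-0.95,0.32,0],1]
    - [[0,0,0],[0,0,0],1]

```text
t: 19.38
ee_pos: [484.2, -87.7, 9.3]
tcp_rot: [[0.948, -0.32, -0.0], [-0.32, -0.948, 0.0], [-0.001, -0.0, -1.0]]
contact_force: [0.7, -0.1, 0.6]
opening: 0.1
```

```bash
python3 st.py w15
```

```text
19.375 tcp_h [-65.61  -0.65] 9.320220241541787 F_h [0.7  0.17] 0.5941270574494686
```

View pics/w15.png

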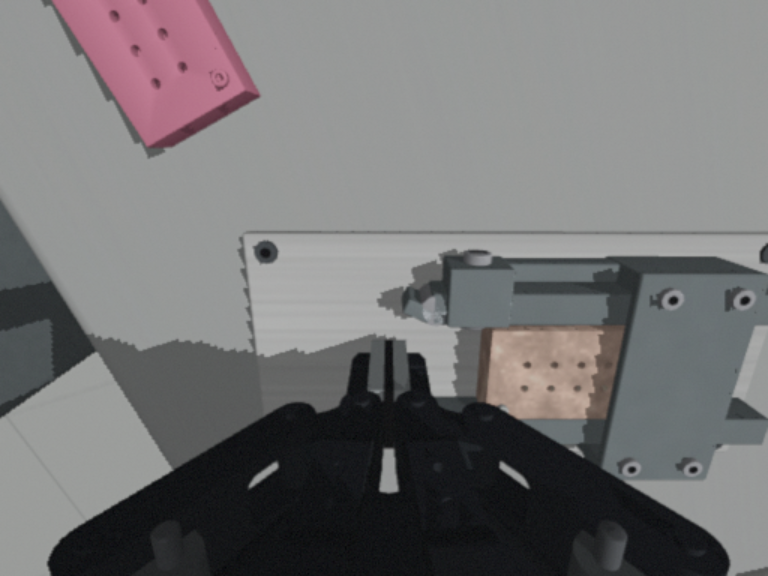

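send_rows:
  targets:
    - [[0,0,0],[0,0,2.0],1]
    - [[0,0,0],[0,0,4.0],1]
    - [[0,0,0],[0,0,4.0],1]
    - [[0,0,-9],[0,0,0],1]
    - [[0,0,-9],[0,0,0],1]
    - [[0,0,-9],[0,0,0],1]
    - [[0,0,-9],[0,0,0],1]
    - [[0,0,-9],[0,0,0],1]
    - [[0,0,-9],[0,0,0],1]
    - [[0,0,-9],[0,0,0],1]
    - [[0,0,-9],[0,0,0],1]
    - [[0,0,-9],[0,0,0],1]
    - [[0,0,-9],[0,0,0],1]
    - [[0,0,0],[0,0,0],1]
    - [[0,0,0],[0,0,0],1]

```text
t: 21.3
ee_pos: [485.0, -88.1, 109.3]
tcp_rot: [[-0.317, -0.948, 0.0], [-0.948, 0.317, -0.0], [0.0, -0.0, -1.0]]
contact_force: [-0.2, 0.1, -0.1]
opening: -0.3
```

```bash
python3 - <<'E'
from h import *; import pickle
s=manip.observe(); print(s["t"],s["ee_pos"],s["contact_force"])
c=read_camera("wrist"); pickle.dump(c,open("w16.pkl","wb")); cv2.imwrite("pics/w16.png",c["color"])
cv2.imwrite("pics/w16z.png",cv2.resize(c["color"][40:200,180:330],None,fx=3.7,fy=3.7,interpolation=cv2.INTER_CUBIC))
E
```

```text
21.3 [485.02 -88.06 109.32] [-0.19  0.07 -0.07]
```

View pics/w16z.png

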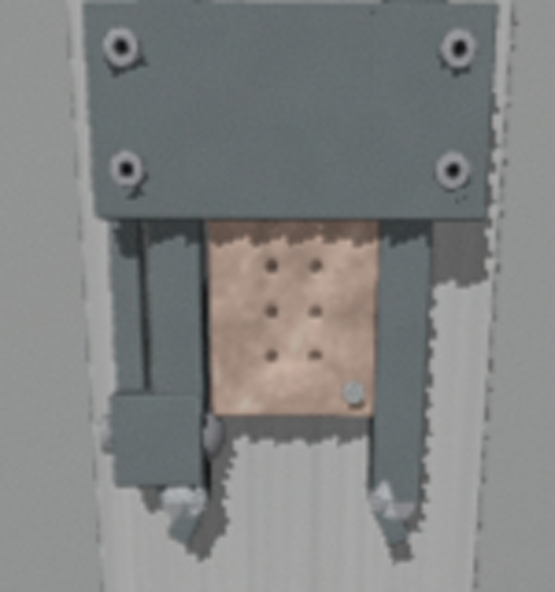

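View pics/w16.png

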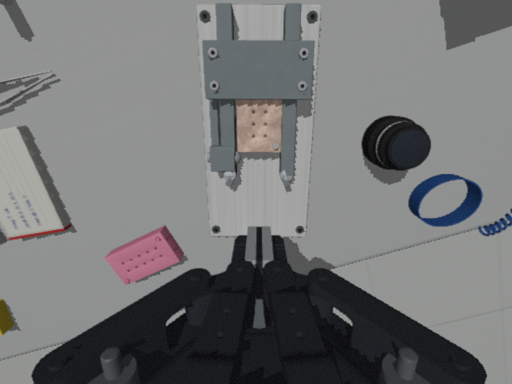

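```bash
python3 - <<'E'
from h import *; import pickle
c=pickle.load(open("w16.pkl","rb")); c2=pickle.load(open("w2.pkl","rb"))
a=np.radians(-18.58); R=np.array([[np.cos(a),-np.sin(a)],[np.sin(a),np.cos(a)]]); org=np.array([546.62,-107.99])
B=lambda p:(np.array(p)+.5)/3.7-.5+[180,40]
H=lambda p,z:(back(c,B(p),z)[:,:2]-org)@R
print("rear top",H([[212,413],[372,415]],22)); print("ball",H([[212,435]],14)); print("bridge front",H([[98,216],[490,219]],38)); print("ball tip y",H([[222,435]],14))
print("objective top now",back(c,[[407,147]],43),"before",back(c2,[[583/1.5,207/1.5]],43))
t=read_camera("top"); cv2.imwrite("pics/top2.png",t["color"])
t0=cv2.imread("pics/top0.png"); d=cv2.absdiff(t0,t["color"])[170:205,320:355]; print("objective diff top",d.mean())
E
```

```text
rear top [[-27.44  18.39]
 [-27.85 -19.4 ]]
ball [[-34.46  19.18]]
bridge front [[ 16.71  39.61]
 [ 16.26 -41.36]]
ball tip y [[-34.46  16.72]]
objective top now [[ 490.41 -213.31   43.  ]] before [[ 490.09 -216.81   43.  ]]
objective diff top 29.343945578231292
```

```bash
python3 - <<'E'
import cv2,numpy as np
a=cv2.imread("pics/top0.png")[120:240,230:400]; b=cv2.imread("pics/top2.png")[120:240,230:400]
cv2.imwrite("pics/cmp.png",cv2.resize(np.hstack([a,b]),None,fx=2.3,fy=2.3))
E
```

```text
(no output)
```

View pics/cmp.png

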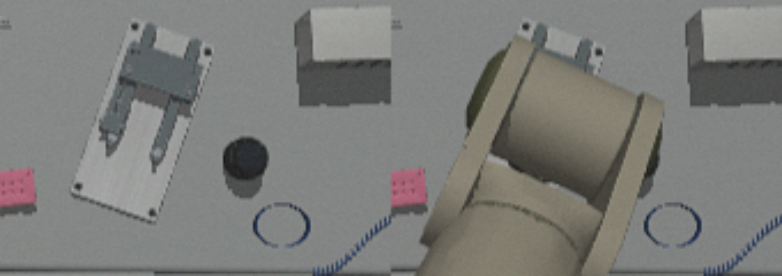

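send_rows:
  targets:
    - [[0,0,0],[-0.5,3.0,3.0],1]
    - [[0,0,0],[-0.5,4.5,2.0],1]
    - [[0,0,0],[-0.5,4.5,1.0],1]
    - [[0,0,0],[-0.5,4.5,0],1]
    - [[0,0,0],[-0.5,4.5,0],1]
    - [[0,0,0],[-0.5,4.0,0],1]
    - [[0,0,0],[0,0,0],1]
    - [[0,0,0],[0,0,0],1]

```text
t: 22.4
ee_pos: [455.0, 161.6, 169.3]
tcp_rot: [[-0.319, -0.948, -0.0], [-0.948, 0.319, -0.0], [0.0, -0.0, -1.0]]
contact_force: [0.2, -0.3, -0.3]
opening: 0.1
```

```bash
python3 - <<'E'
from h import *
s=manip.observe(); print(s["t"],s["ee_pos"],s["contact_force"])
t=read_camera("top")["color"]; cv2.imwrite("pics/top3.png",t); t0=cv2.imread("pics/top0.png")
print("objective diff",cv2.absdiff(t0,t)[170:205,320:355].mean())
sc=read_camera("scene")["color"]
cv2.imwrite("pics/fin.png",np.hstack([cv2.resize(t[120:225,250:355],(400,400)),cv2.resize(sc[180:290,240:350],(400,400))]))
E
```

```text
22.4 [455.01 161.56 169.26] [ 0.21 -0.31 -0.34]
objective diff 4.9123809523809525
```

View pics/fin.png

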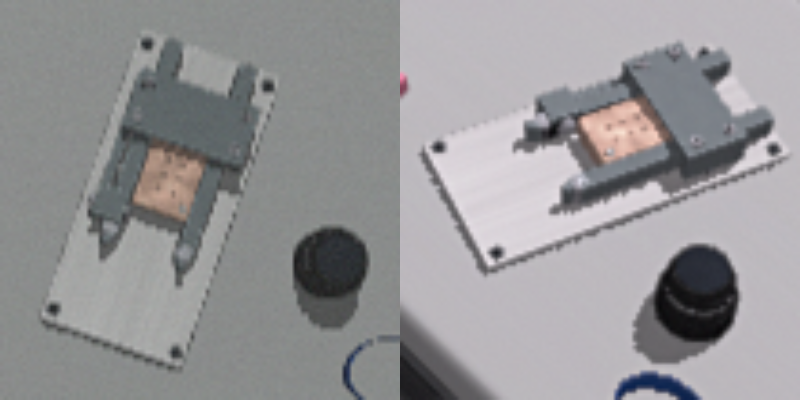

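The insert is in the channel against the stop with the ball out behind it. The objective stands where it was, and the arm is clear.

```bash
python3 -c "
from plant import workorder
print(workorder.finish_job())"
```

```text
the job is handed in; nothing more can be done
None
```

The copper insert is home against the stop in the preheat holder with the ball out behind it, and I handed the job in at about 22 s. I gripped it across its width, laid it end-on in the mouth, and pushed it in with the shut fingers.

**Push forces:** The push took about 8 N at the ball, then 3 to 5 N sliding. It fell to about 1 N as the rear passed the ball, then rose to about 8 N with no further motion at the stop. I backed off at once. These are readings at the ends of rows, so brief peaks between them are not known.

**Final checks:**
- **Seating:** The rear end measures 44 mm behind the carriage front edge, as it should when home.
- **Ball:** It is visible out behind the rear-left corner. I judged it by picture and force, because the joint value is not readable. I measured it 6.8 mm behind the rear end, where 6 mm is nominal, which is within camera accuracy.
- **Objective:** The before and after top views match, with only small differences. A rough wrist-picture comparison differed by about 3.5 mm. I put that down to hand-picked pixels, as the arm never touched it.
- **Stop position:** I read the stop about 2 mm nearer the mouth by touch than by picture, which the calibration error explains.

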